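# Wind the keyless music box with a flat file

### The job

The tin music box has lost its key, so wind it with the flat file: lay the file on the ribbed drum that stands out of the lid, press just firmly enough to bite and push it straight away from you across the drum, lift it clear for every return so that the drum never runs back, and stroke again until the drum is fully wound against its stop. Work gently, touch the box with the file only, leave the other things on the sill alone, and finally lay the file flat on the sill and let go of it.

Things in the scene. Friction and masses are not known exactly. Their poses are not given: they have to be found in the camera images.
- music_box: Tin music box fixed to the sill, 130 x 100 x 70 mm high; origin at the centre of its underside, x is the forward stroke direction along its 130 mm side, away from the robot, y to the left along the drum's axle. Out of a slot in its lid stands a ribbed steel drum, 60 mm in diameter, 14 mm wide, on a stiff spring (6 N per mm).
- lid_mid (a point): Centre of the lid's top face, 70 mm above the sill, straight below the drum's highest line (axes as the box). How far the drum stands out differs from box to box: 9 to 27 mm above the lid. It is not measured: find it by touch. A brass pointer on the axle, outside the left side, turns with the drum: straight up at 0, then forward and down; fully wound, it points up and 39 degrees back.
- drum (a joint): Turn of the drum, rad; grows as the file pushes its top forward. Starts at 0 to 0.6, stop (fully wound) at 5.6. Stiff: turns only under about 3 N or more of file pressure, faster the harder it is pressed; 10 N is good, over 18 N too much. 30 mm of rim per rad, so one stroke cannot wind it. It stays where it is left; a file dragged back over it turns it back.
- file_mid (a point): Middle of the file, half-way up (23 mm above its underside). A flat steel blade 140 mm long (along x), 24 mm wide, 6 mm thick, teeth underneath, with a wooden grip block on its back, centred: 50 mm long, 16 mm wide, reaching from 6 to 46 mm above the underside. Both ends are alike. z up. It lies flat on the sill at the start; about 0.2 kg.
- menorah: Slim brushed steel menorah, base 70 x 200 mm (200 along its y), about 150 mm high, top bar 260 mm along y; origin at the centre of its underside. Leave alone.
- dreidel: Small wooden dreidel lying on its side, cube 32 mm, 76 mm long overall along x; origin under the centre of its cube. Leave alone.
- saucer: Grey stoneware saucer, 110 mm across, 18 mm high; origin at the centre of its underside. Leave alone.
Mind the look-alikes: they are no part of the job. Of the things that look like the part that bears file_mid, take the one that is farthest to the robot's right at the start.

How it is judged (in metres and radians):
On the way, in this order (a step that is already met when the one before it is completed fails the run):
1. the drum turns forward under the pressed file (contact force between file and music_box above 2 N and velocity of joint drum above 0.3 rad/s), for 0.15 s.
2. after a first stroke the file is lifted off the drum (contact force between file and music_box below 0.05 N and value of joint drum above 0.8 rad), for 0.2 s.
3. the drum turns forward again under the pressed file (all of step 1), for 0.15 s.
At the end, for the whole second after the job is handed in: the drum is wound to its stop (joint over 5.3 rad), and the file lies flat on the sill (its middle 18 to 28 mm high, tilted less than 0.1 rad), at rest and released (value of joint drum above 5.3 rad and height (world z) of file_mid between 0.018 and 0.028 m and angle between file_mid's own z axis and vertical below 0.1 rad and linear speed of file below 0.02 m/s and contact force between the fingers and file below 0.05 N); the robot touches nothing.
It fails at once if the file bears on the box or drum with more than 18 N (contact force between file and music_box above 18 N).
It fails at once if the drum runs back (faster than 0.5 rad/s) (velocity of joint drum below -0.5 rad/s).
It fails at once if the gripper or arm touches the box or drum (contact force between any of the fingers, the arm and music_box above 1 N).
It fails at once if the menorah, dreidel or saucer is moved over 15 mm (distance of any of menorah, dreidel, saucer from where it was at the start of the episode above 0.015 m).
It also fails if it takes over 72 s, if anything falls off the work surface, if the arm or the gripper's body presses on something with over 40 N, if the wrist force passes 120 N, or if a joint passes its speed limit or range.

### The arm

A 7-joint arm with a two-finger parallel gripper is mounted at the origin on the work surface. World frame = base frame: x ahead of the robot, y to its left, z up, the work surface at z = 0. Lengths are in m, angles in degrees, forces in N, time in s.
With the tool pointing down it reaches from about 0.425 to 0.875 m from the base axis. Payload 4.7 kg.
Tool frame: the origin (TCP) lies at the very end of the fingers, on their centre line; the grasp point (between the pads) lies 19 mm behind it; z points along the fingers, x is the direction in which the jaws open and shut, and the axes are right-handed (so a half turn about z gives the same grasp; the last joint's range is limited). The gripper opens to 87 mm and grips with 3 to 60 N. Pads are 19 mm wide; open, the fingers measure 117 mm over their backs; the gripper's body (75 mm by 190 mm) begins 51 mm behind the grasp point.
Start: joints at [-74.364, 18.392, -4.016, 83.108, 1.295, 78.541, -3.26], TCP at [0.166, 0.628, 0.223] pointing down, gripper open.
Joint ranges: [-163.93, 163.93], [-17.29, 119.83], [-79.2, 71.16], [3.27, 140.29], [-89.18, 269.18], [5.43, 117.66], [-154.24, 154.24]. Speed limits (degrees/s): [147.25, 147.25, 180, 180, 180, 180, 180].

### API

Orientations are given as [roll, pitch, yaw] about the fixed x, y, z axes, in that order (R = Rz(yaw) Ry(pitch) Rx(roll)).
In Python, from cell import sensors, vision, env gives the robot as it stands.
- The arm moves only by the shell command python3 -m inch 'ROWS' [OPENING] [FORCE]. ROWS is a JSON object of lists of equal length, an entry for each row: "dp": the shift along the tool's x, y, z in m, a list of three; "turn": the turn about the tool's z in degrees. A call has 1 to 8 rows; each row shifts and turns the commanded pose from where the row before left it, along the tool's axes as they then stand; what a row does not reach is not made up. A row lasts 1/8 s, in which the tool goes at most 62.5 mm and 10.7 degrees, less where a joint would pass 70% of its speed; a pose out of reach is approached as far as the arm can. A call is refused whole if a number of a shift passes 0.0625 or a number of a turn 10.7, either way. A call with a gripper value outside its range is refused whole. OPENING is the closure, from -1 (fully open) to 1 (shut), set as the call begins (- or left out, the last holds). The fingers move at their own pace and stop on an object; FORCE is the grip in N (left out, the last holds). Time passes only in rows, so rows that do not move let the fingers close. It gives the time, the measured TCP pose, the force and the opening at its end, in the units of the state.
- sensors.get_obs(): the state, without advancing time (a new reading comes with each control period).
- vision.read_camera(name): name is "scene" or "top" or "wrist"; returns the picture (384x512x3 uint8, blue, green, red); there is no depth.
- vision.get_calibration(name): a dict with "K" (3x3 intrinsics, pixels), "pose" (4x4, takes a point from camera to world coordinates). Camera axes: x right, y down, z forward; pixel columns grow to the right and rows downward; lengths in m; the calibration is good to about 2 mm. A picture is of the moment at which its call begins: read the wrist's pose just before it. get_calibration takes no time and is no camera call; for the wrist camera it gives the pose at the moment of the call.
- env.sign_off(): hands the job in, once; it reports no verdict.
The state is a dict: "time_s": time; "qpos": joint angles; "joint_velocities": joint speeds; "effort": joint torques, N m; "tool_pos": TCP position; "tool_rot": TCP orientation; "force": force on the tool from outside, world axes, zero at the start; "wrist_torque": the same for the moment, N m; "grip_width": finger opening in m.
Only numpy, scipy, OpenCV 4.12 (cv2) and the standard library are available. Lean on these libraries where they do the work, as an engineer would, in place of code of your own. Each camera call takes 0.05 s, during which the arm holds its last target.

## Working session

There is one attempt and no reset: what is moved stays moved. The work goes in short steps, Python scripts to look and compute and a shell command to move; the robot and the scene stay as the last step left them, time stands still between calls to the robot, and variables do not carry over. Pictures are saved under pics/ and viewed, and the job is handed in when it is done.

```bash
mkdir -p pics; ls; python3 - <<'E'
from cell import sensors,vision
import cv2
o=sensors.get_obs();print(o)
for n in("scene","top","wrist"):
    c=vision.get_calibration(n);print(n,c["K"],c["pose"])
    cv2.imwrite(f"pics/{n}0.png",vision.read_camera(n))
E
```

```text
pics
{'time_s': 0.0, 'qpos': array([-74.36388061,  18.44070039,  -4.01572691,  83.17461751,
         1.2954893 ,  78.54291909,  -3.26160555]), 'joint_velocities': array([-0.02844112,  0.07523956, -0.08249323,  0.06052802,  0.04135119,
        0.00543613,  0.09557982]), 'effort': array([-4.54745259e-04, -4.91271079e+01, -4.04367289e-01, -3.12540793e+01,
       -6.41605980e-02,  4.32964310e-02,  1.59189367e-04]), 'tool_pos': array([0.1662556 , 0.62779199, 0.22144547]), 'tool_rot': array([1.79993734e+02, 1.12961953e-01, 7.51722954e+01]), 'force': array([-0.35023452, -0.78426456,  0.4012609 ]), 'wrist_torque': array([ 0.02653855,  0.01004812, -0.01189991]), 'grip_width': 0.08740566180582164}
scene [[355.34915238   0.         256.34586498]
 [  0.         355.34915238 187.95586081]
 [  0.           0.           1.        ]] [[ 0.68769405  0.63543151 -0.35114624  0.83398113]
 [ 0.725837   -0.59150023  0.35112409 -0.31618268]
 [ 0.01541223 -0.49634089 -0.86799089  0.81206326]
 [ 0.          0.          0.          1.        ]]
top [[448.65496404   0.         258.51357738]
 [  0.         448.65496404 192.29831595]
 [  0.           0.           1.        ]] [[ 0.0242318  -0.98580114  0.16615936  0.3275905 ]
 [-0.9997034  -0.02429951  0.00162568 -0.03956479]
 [ 0.00243499 -0.16614947 -0.98609757  1.24895345]
 [ 0.          0.          0.          1.        ]]
wrist [[289.82696754   0.         256.48245269]
 [  0.         289.82696754 193.85642958]
 [  0.           0.           1.        ]] [[ 0.25616012  0.92031172  0.29564899  0.08456706]
 [ 0.96663266 -0.24330982 -0.08013509  0.64937149]
 [-0.00181496  0.30631138 -0.95192964  0.38420301]
 [ 0.          0.          0.          1.        ]]
```

View pics/scene0.png

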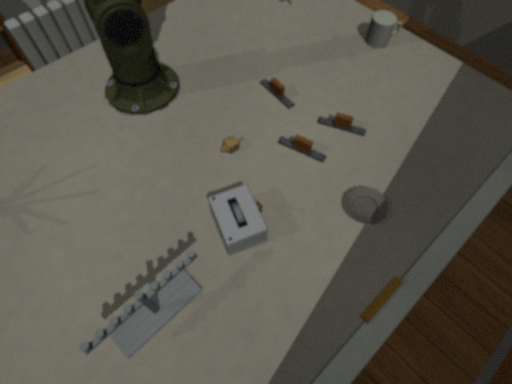

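View pics/top0.png

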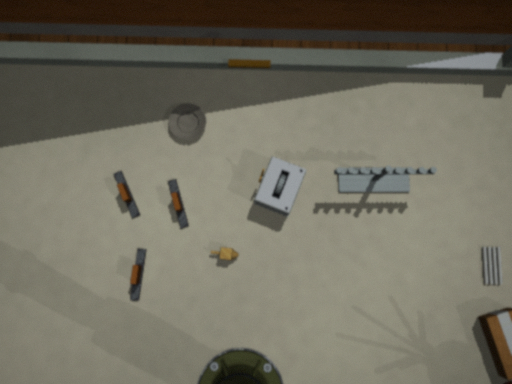

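View pics/wrist0.png

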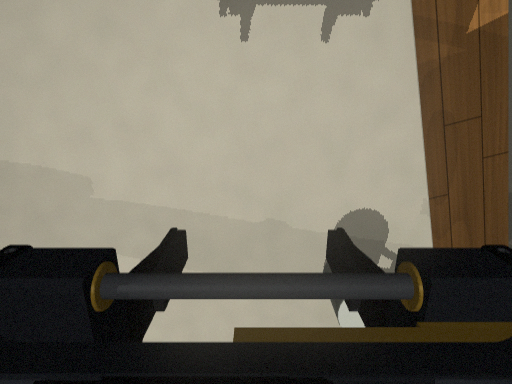

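The top view puts the robot's right at image right. There are three files, at about (125,194), (178,203) and (138,274). The one at (178,203) is farthest right. Next I'll measure it and take enlarged crops.

```bash
cat > h.py <<'E'
import numpy as np,cv2
from cell import vision,sensors
def ray(cal,u,v,z):
    K,P=cal["K"],cal["pose"]
    d=P[:3,:3]@np.linalg.solve(K,[u,v,1.]);o=P[:3,3]
    return o+d*(z-o[2])/d[2]
def proj(cal,p):
    q=cal["pose"][:3,:3].T@(np.array(p)-cal["pose"][:3,3]);q=cal["K"]@q
    return q[:2]/q[2]
E
python3 - <<'E'
from h import *
im=cv2.imread("pics/top0.png");c=vision.get_calibration("top")
a=im[130:320,100:330]; cv2.imwrite("pics/crop1.png",cv2.resize(a,None,fx=3.4,fy=3.1 if 0 else 3.1,interpolation=cv2.INTER_CUBIC))
s=cv2.imread("pics/scene0.png");cs=vision.get_calibration("scene")
cv2.imwrite("pics/crop2.png",cv2.resize(s[170:260,190:290],None,fx=6,fy=6,interpolation=cv2.INTER_CUBIC))
hsv=cv2.cvtColor(im,cv2.COLOR_BGR2HSV)
m=cv2.inRange(hsv,(3,120,60),(16,255,255));m[:120]=0
n,l,st,ce=cv2.connectedComponentsWithStats(m)
for i in range(1,n):
    if st[i,4]>25:print("grip",ce[i],st[i,4],ray(c,*ce[i],.040))
g=im.astype(int);dark=((g.max(2)<105)).astype(np.uint8)*255
dark[:140]=0
for x0,x1,y0,y1 in((100,150,160,225),(160,200,170,235),(120,155,240,310)):
    M=cv2.bitwise_or(dark,m);mm=np.zeros_like(M);mm[y0:y1,x0:x1]=M[y0:y1,x0:x1]
    cs_,_=cv2.findContours(mm,cv2.RETR_EXTERNAL,cv2.CHAIN_APPROX_NONE);k=max(cs_,key=cv2.contourArea)
    r=cv2.minAreaRect(k);B=cv2.boxPoints(r);W=np.array([ray(c,*b,.003) for b in B])
    e=[W[1]-W[0],W[2]-W[1]];e=max(e,key=np.linalg.norm)
    print(r,W.mean(0),[np.linalg.norm(W[1]-W[0]),np.linalg.norm(W[2]-W[1])],np.degrees(np.arctan2(e[1],e[0])))
E
```

```text
grip [122.77477477 191.8018018 ] 111 [0.52354108 0.33306318 0.04      ]
grip [175.75892857 201.125     ] 112 [0.50138916 0.18705664 0.04      ]
grip [134.33928571 274.03571429] 112 [0.30364576 0.2860035  0.04      ]
grip [500.47469459 344.27923211] 573 [ 0.14793093 -0.67332339  0.04      ]
((123.31360626220703, 195.45266723632812), (49.23077392578125, 16.384618759155273), 67.38013458251953) [0.51973573 0.34242015 0.003     ] [np.float64(0.04567722577910525), np.float64(0.1426270086872197)] -154.00797722365033
((175.1790771484375, 204.14471435546875), (50.156463623046875, 14.827471733093262), 74.47589111328125) [0.49873851 0.19533452 0.003     ] [np.float64(0.04160736725910872), np.float64(0.14309051081442994)] -161.75183373239403
((136.52000427246094, 274.3599548339844), (11.87939453125, 53.457275390625), 8.130102157592773) [0.30287527 0.28991062 0.003     ] [np.float64(0.14291487373161615), np.float64(0.03292415799717478)] -4.19422401528672
```

View pics/crop1.png

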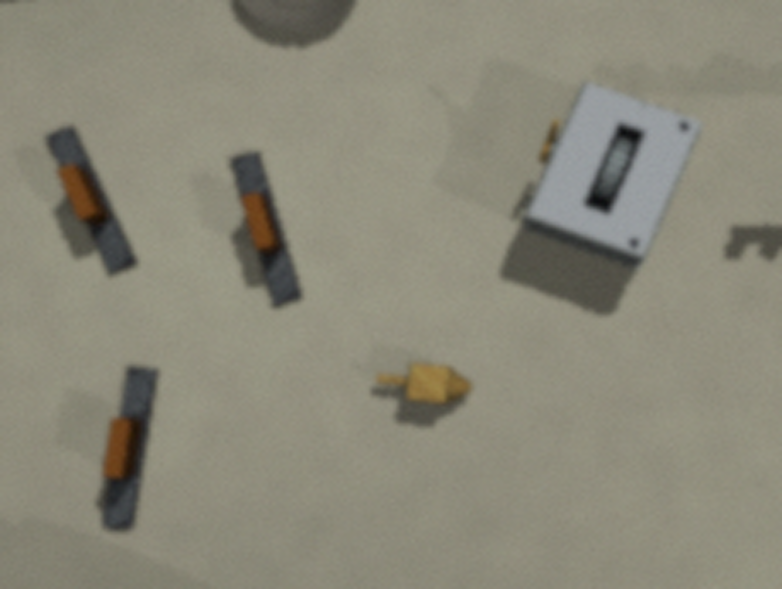

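View pics/crop2.png

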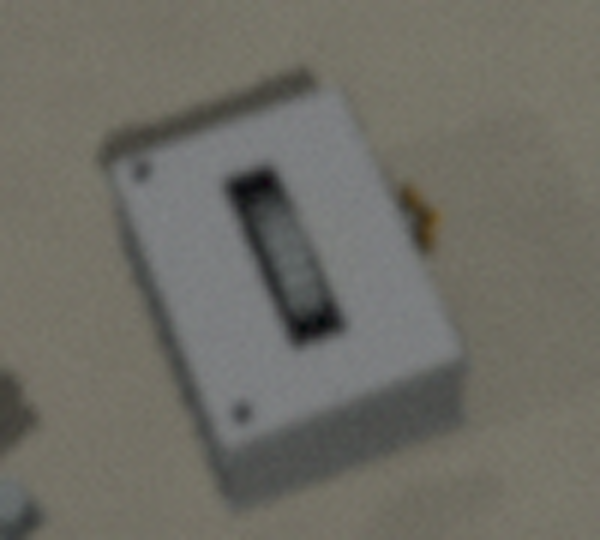

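The crop confirms that the target is the file with blade ends at about (172,181) and (184,227). It is right of both other files. The box lid and drum slot are clear in both views. Next I'll compute the poses.

```bash
python3 - <<'E'
from h import *
im=cv2.imread("pics/top0.png");c=vision.get_calibration("top")
f=lambda x,y:(100+(x+.5)/3.4-.5,130+(y+.5)/3.1-.5)
for z in(.006,):
    a=ray(c,*f(246,157),z);b=ray(c,*f(286,303),z);print("file",(a+b)/2,np.linalg.norm(a-b),np.degrees(np.arctan2(*(a-b)[1::-1])))
g=im.astype(int)
# lid mask : bluish-gray bright
h=cv2.cvtColor(im,cv2.COLOR_BGR2HSV)
m=((g[...,0]>=g[...,2]+2)&(g.max(2)>125)).astype(np.uint8)*255
mm=np.zeros_like(m);mm[140:225,240:320]=m[140:225,240:320]
mm=cv2.morphologyEx(mm,cv2.MORPH_OPEN,np.ones((3,3)))
k=max(cv2.findContours(mm,0,1)[0],key=cv2.contourArea);k=cv2.convexHull(k)
B=cv2.boxPoints(cv2.minAreaRect(k));print(B)
W=np.array([ray(c,*b,.07) for b in B]);e=W[1]-W[0],W[2]-W[1]
print("top lid",W.mean(0),[(np.linalg.norm(x),np.degrees(np.arctan2(x[1],x[0]))) for x in e])
cs=vision.get_calibration("scene")
f2=lambda x,y:(190+(x+.5)/6-.5,170+(y+.5)/6-.5)
P=[ray(cs,*f2(*p),.07) for p in((115,160),(335,88),(463,362),(228,445))]
print("scene lid",np.mean(P,0)); 
for i in range(4):
    x=P[(i+1)%4]-P[i];print(np.linalg.norm(x),np.degrees(np.arctan2(x[1],x[0])))
print("slot top",ray(c,*f(614,168),.07),"scene",ray(cs,*f2(286,257),.07))
# scene files
s=cv2.imread("pics/scene0.png")
cv2.imwrite("pics/crop3.png",cv2.resize(s[70:170,210:375],None,fx=4.8,fy=4.8,interpolation=cv2.INTER_CUBIC))
print(proj(cs,(.497,.187,.046)), proj(cs,(.52,.335,.046)))
E
```

```text
file [0.49929505 0.18724969 0.006     ] 0.13797549718430627 16.879795335228373
[[254.89278 198.8472 ]
 [271.52008 156.09116]
 [305.3968  169.26541]
 [288.76947 212.02145]]
top lid [ 0.55052509 -0.09495452  0.07      ] [(np.float64(0.12515251925850956), np.float64(-19.569489447978476)), (np.float64(0.09791879281038826), np.float64(-110.40954212344523))]
scene lid [ 0.55099057 -0.09400379  0.07      ]
0.09266153209988165 67.88450194022535
0.12892484207643942 -20.682276688726624
0.09311086323333671 -112.38034560460042
0.12848410778142488 159.1226563813028
slot top [ 0.55056345 -0.09512406  0.07      ] scene [ 0.5509889  -0.09314724  0.07      ]
[301.38966302 139.26558959] [343.04645818 115.57886163]
```

View pics/crop3.png

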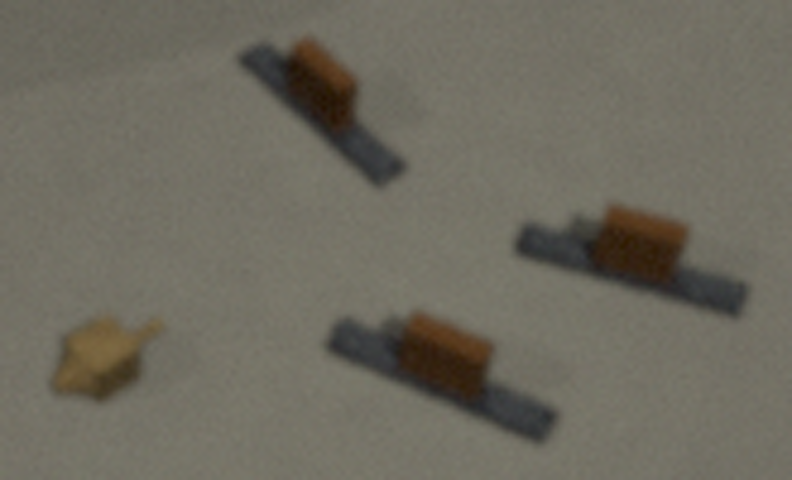

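The two views agree within about 2 mm:
- **Box:** (0.551, -0.0945), yaw about -20°.
- **File:** (0.499, 0.187), yaw about 17°.

First I turn the tool by -31.7° and start moving towards the file.

```bash
cat >> h.py <<'E'
def delta(x,y,z,yaw=None):
    o=sensors.get_obs();from scipy.spatial.transform import Rotation as R
    r=R.from_euler('xyz',o["tool_rot"],degrees=True)
    d=r.inv().apply(np.array([x,y,z])-o["tool_pos"])
    print("t",round(o["time_s"],2),"pos",o["tool_pos"].round(4),"rot",o["tool_rot"].round(2),"F",o["force"].round(2),"w",round(o["grip_width"],4),"q",o["qpos"].round(0))
    print("need dp",d.round(4),"turn",None if yaw is None else round(o["tool_rot"][2]-yaw,2))
E
python3 -m inch '{"dp":[[0,0,0],[0,0,0],[0,0,0],[-0.052,0.019,0],[-0.052,0.019,0],[-0.052,0.019,0],[-0.052,0.019,0],[-0.052,0.019,0]],"turn":[-10.6,-10.6,-10.5,0,0,0,0,0]}' -1 60
python3 -m inch '{"dp":[[-0.052,0.019,0],[-0.052,0.019,0],[-0.052,0.019,0],[-0.052,0.019,0],[-0.052,0.019,0],[0,0,0.04],[0,0,0.04],[0,0,0]],"turn":[0,0,0,0,0,0,0,0]}'
python3 - <<'E'
from h import *
delta(.499,.187,.12,106.9)
im=vision.read_camera("wrist");cv2.imwrite("pics/w1.png",im)
c=vision.get_calibration("wrist");c["K"];print(proj(c,(.499,.187,.046)))
E
```

```text
time_s: 1.15
tool_pos: [0.3336, 0.4054, 0.2224]
tool_rot: [180.0, -0.0, 106.9]
force: [1.7, 1.2, 0.0]
grip_width: 0.0873
time_s: 2.15
tool_pos: [0.4966, 0.1847, 0.1395]
tool_rot: [-179.6, 0.1, 106.9]
force: [0.2, 0.3, -0.6]
grip_width: 0.087
t 2.15 pos [0.4966 0.1847 0.1395] rot [-1.7960e+02  7.0000e-02  1.0686e+02] F [ 0.19  0.31 -0.62] w 0.087 q [-38.   7.  15. 107.  -2.  67.  85.]
need dp [0.0015 0.0031 0.0195] turn -0.04
[258.33893763 196.86502079]
```

View pics/w1.png

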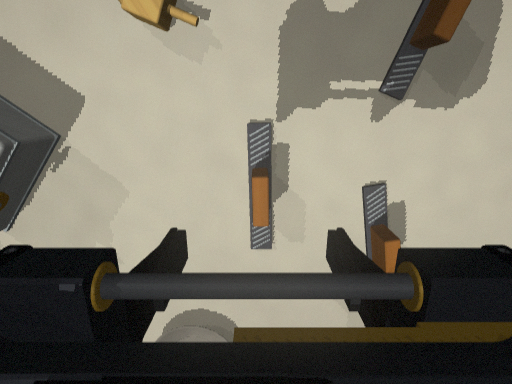

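The wrist view shows the blade from (260,122) to (261,248), with the grip block's top centred near (260,198).

```bash
python3 - <<'E'
from h import *
c=vision.get_calibration("wrist");im=cv2.imread("pics/w1.png")
a=ray(c,260,121.5,.006);b=ray(c,261,248,.006);print((a+b)/2,np.linalg.norm(a-b),np.degrees(np.arctan2(*(b-a)[1::-1])))
h=cv2.cvtColor(im,cv2.COLOR_BGR2HSV);m=cv2.inRange(h,(3,120,60),(16,255,255));M=np.zeros_like(m);M[150:240,235:290]=m[150:240,235:290]
k=max(cv2.findContours(M,0,1)[0],key=cv2.contourArea);print(cv2.boundingRect(k))
l=np.argwhere(M);u=l[:,1];print("grip top est",ray(c,u.mean(),(l[:,0].min()+l[:,0].max())/2,.046))
delta(.499,.187,.012,106.9)
E
```

```text
[0.50246939 0.19075113 0.006     ] 0.14146883944943145 17.538078281918207
(252, 173, 17, 53)
grip top est [0.49861081 0.18874321 0.046     ]
t 2.2 pos [0.4982 0.1855 0.1418] rot [-1.7984e+02  3.0000e-02  1.0688e+02] F [ 0.19 -0.17  0.16] w 0.0873 q [-38.   7.  15. 106.  -2.  67.  85.]
need dp [0.0013 0.0015 0.1298] turn -0.02
```

```bash

python3 -m inch '{"dp":[[0.002,0.002,0.03],[0,0,0.03],[0,0,0.03],[0,0,0.02],[0,0,0.012],[0,0,0.008],[0,0,0],[0,0,0]],"turn":[0,0,0,0,0,0,0,0]}'
python3 - <<'E'
from h import *
delta(.5,.1885,.012,107.2)
E
```

```text
time_s: 3.2
tool_pos: [0.5011, 0.1887, 0.0134]
tool_rot: [179.9, -0.0, 106.9]
force: [0.4, -0.6, 1.1]
grip_width: 0.0871
t 3.2 pos [0.5011 0.1887 0.0134] rot [ 1.7992e+02 -2.0000e-02  1.0687e+02] F [ 0.44 -0.59  1.06] w 0.0871 q [-37.  16.  15. 112.  -5.  52.  88.]
need dp [ 0.0001 -0.0011  0.0014] turn -0.33
```

```bash

python3 -m inch '{"dp":[[0,-0.001,0],[0,0,0],[0,0,0],[0,0,0],[0,0,0],[0,0,0],[0,0,0],[0,0,0]],"turn":[0,0,0,0,0,0,0,0]}' 1 60
python3 -m inch '{"dp":[[0,0,-0.01],[0,0,-0.03],[0,0,-0.04],[0,0,-0.04],[0,0,-0.03],[0,0,0],[0,0,0]],"turn":[0,0,0,0,0,0,0]}'
python3 - <<'E'
from h import *
delta(.5,.1885,.012,107.2)
cv2.imwrite("pics/w2.png",vision.read_camera("wrist"))
c=vision.get_calibration("top")
im=cv2.imread("pics/top0.png");
for p in((338,170),(435,171),(338,192),(410,192)):print(p,ray(c,*p,.15 if p[1]<180 else 0))
E
```

```text
time_s: 4.2
tool_pos: [0.4995, 0.1883, 0.0126]
tool_rot: [180.0, -0.0, 106.9]
force: [0.3, 0.9, -1.2]
grip_width: 0.0154
time_s: 5.08
tool_pos: [0.4988, 0.1878, 0.1616]
tool_rot: [-179.9, 0.0, 106.9]
force: [1.1, -0.2, -1.9]
grip_width: 0.0158
t 5.08 pos [0.4988 0.1878 0.1616] rot [-1.7991e+02  1.0000e-02  1.0687e+02] F [ 1.13 -0.2  -1.92] w 0.0158 q [-38.   6.  16. 105.  -2.  69.  85.]
need dp [0.0003 0.0016 0.1496] turn -0.33
(338, 170) [ 0.57432677 -0.23551739  0.15      ]
(435, 171) [ 0.57778671 -0.47866372  0.15      ]
(338, 192) [ 0.54442834 -0.26193266  0.        ]
(410, 192) [ 0.54944431 -0.46541035  0.        ]
```

View pics/w2.png

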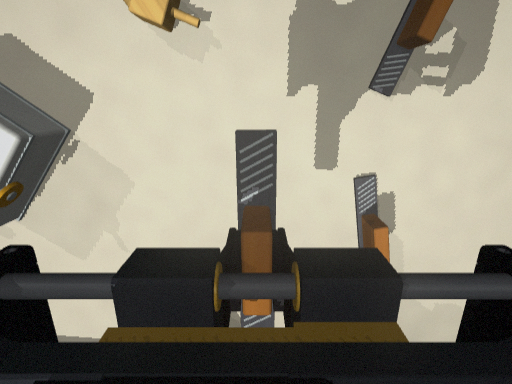

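The grip is good: the blade is straight in the jaws at 15.8 mm opening, with its underside about 12.6 mm below the TCP. Next I turn by +37.1° and carry the file to the stroke start, 38 mm behind the drum line.

```bash

python3 -m inch '{"dp":[[0,0,0],[0,0,0],[0,0,0],[0,0,0],[-0.03,0.013,0],[-0.05,0.022,0],[-0.05,0.022,0],[-0.05,0.022,0]],"turn":[9.3,9.3,9.3,9.2,0,0,0,0]}'
python3 -m inch '{"dp":[[-0.04,0.018,0],[-0.027,0.012,0],[0,0,0],[0,0,0]],"turn":[0,0,0,0]}'
python3 - <<'E'
from h import *
delta(.5153,-.0814,.125,69.8)
cv2.imwrite("pics/s2.png",vision.read_camera("scene"))
cv2.imwrite("pics/t2.png",vision.read_camera("top"))
cv2.imwrite("pics/w3.png",vision.read_camera("wrist"))
E
```

```text
time_s: 6.12
tool_pos: [0.5103, -0.0098, 0.161]
tool_rot: [-179.9, 0.1, 69.8]
force: [0.6, 0.2, -2.2]
grip_width: 0.0156
time_s: 6.62
tool_pos: [0.5157, -0.0802, 0.1614]
tool_rot: [-179.9, 0.0, 69.8]
force: [-0.3, 0.6, -1.8]
grip_width: 0.0156
t 6.62 pos [ 0.5157 -0.0802  0.1614] rot [-1.7988e+02  1.0000e-02  6.9820e+01] F [-0.29  0.59 -1.77] w 0.0156 q [-23.   5.  31. 107.  -3.  69.  78.]
need dp [-0.0012  0.0001  0.0364] turn 0.02
```

View pics/s2.png

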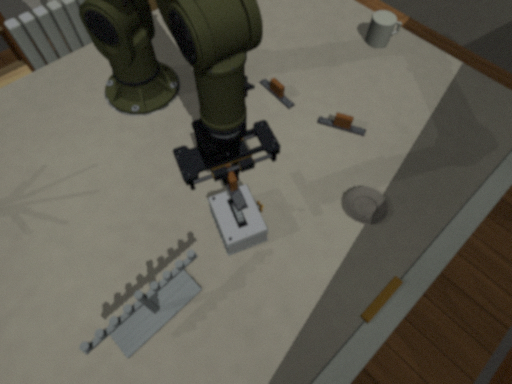

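View pics/w3.png

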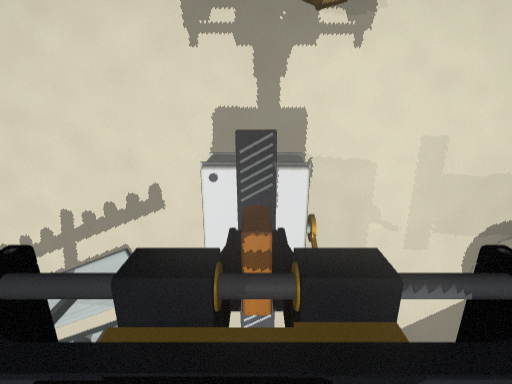

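```bash

python3 -m inch '{"dp":[[-0.001,0,0.02],[0,0,0.02],[0,0,0.008],[0,0,0],[0,0,0]],"turn":[0,0,0,0,0]}'
python3 - <<'E'
from h import *
delta(.5153,-.0814,.125,69.8)
E
python3 -m inch '{"dp":[[0,0,0.001],[0,0,0.001],[0,0,0]],"turn":[0,0,0]}'
python3 -m inch '{"dp":[[0,0,0.001],[0,0,0.001],[0,0,0]],"turn":[0,0,0]}'
```

```text
time_s: 7.4
tool_pos: [0.5167, -0.0821, 0.1153]
tool_rot: [179.9, -0.0, 69.8]
force: [0.5, 0.6, -1.8]
grip_width: 0.0156
t 7.4 pos [ 0.5167 -0.0821  0.1153] rot [ 1.7993e+02 -3.0000e-02  6.9800e+01] F [ 0.5   0.59 -1.8 ] w 0.0156 q [-23.   8.  31. 110.  -5.  63.  80.]
need dp [ 0.0002 -0.0015 -0.0097] turn -0.0
time_s: 7.78
tool_pos: [0.5161, -0.0823, 0.1126]
tool_rot: [180.0, -0.0, 69.8]
force: [-0.3, 0.5, -1.9]
grip_width: 0.0156
time_s: 8.15
tool_pos: [0.5159, -0.0823, 0.1104]
tool_rot: [-180.0, 0.0, 69.8]
force: [0.5, 0.4, -0.9]
grip_width: 0.0157
```

```bash

python3 -m inch '{"dp":[[0,0,0.001],[0,0,0]],"turn":[0,0]}'
python3 -m inch '{"dp":[[0,0,0.001],[0,0,0]],"turn":[0,0]}'
```

```text
time_s: 8.4
tool_pos: [0.516, -0.0823, 0.1094]
tool_rot: [-180.0, -0.0, 69.8]
force: [0.9, 0.1, -1.4]
grip_width: 0.0157
time_s: 8.65
tool_pos: [0.516, -0.0823, 0.1085]
tool_rot: [-180.0, -0.0, 69.8]
force: [0.1, -0.1, -0.7]
grip_width: 0.0153
```

```bash

python3 -m inch '{"dp":[[0,0,0.001],[0,0,0]],"turn":[0,0]}'
python3 -m inch '{"dp":[[0,0,0.001],[0,0,0]],"turn":[0,0]}'
```

```text
time_s: 8.9
tool_pos: [0.516, -0.0823, 0.1075]
tool_rot: [-180.0, 0.0, 69.8]
force: [-0.5, -0.6, -1.6]
grip_width: 0.0158
time_s: 9.15
tool_pos: [0.516, -0.0823, 0.1065]
tool_rot: [-180.0, -0.0, 69.8]
force: [-0.1, 0.1, -1.9]
grip_width: 0.0152
```

```bash

python3 -m inch '{"dp":[[0,0,0.001],[0,0,0.001],[0,0,0]],"turn":[0,0,0]}'
python3 -m inch '{"dp":[[0,0,0.001],[0,0,0]],"turn":[0,0]}'
```

```text
time_s: 9.52
tool_pos: [0.516, -0.0823, 0.1044]
tool_rot: [-180.0, 0.0, 69.8]
force: [-0.6, -0.4, -2.1]
grip_width: 0.0152
time_s: 9.78
tool_pos: [0.516, -0.0823, 0.1035]
tool_rot: [-180.0, -0.0, 69.8]
force: [0.5, 0.1, -1.5]
grip_width: 0.0158
```

```bash

python3 -m inch '{"dp":[[0,0,0.001],[0,0,0.001],[0,0,0]],"turn":[0,0,0]}'
python3 - <<'E'
from h import *
cv2.imwrite("pics/s3.png",cv2.resize(vision.read_camera("scene")[130:270,170:300],None,fx=4,fy=4,interpolation=cv2.INTER_CUBIC))
E
```

```text
time_s: 10.15
tool_pos: [0.516, -0.0823, 0.1014]
tool_rot: [-180.0, 0.0, 69.8]
force: [0.1, 0.5, -1.8]
grip_width: 0.0156
```

View pics/s3.png

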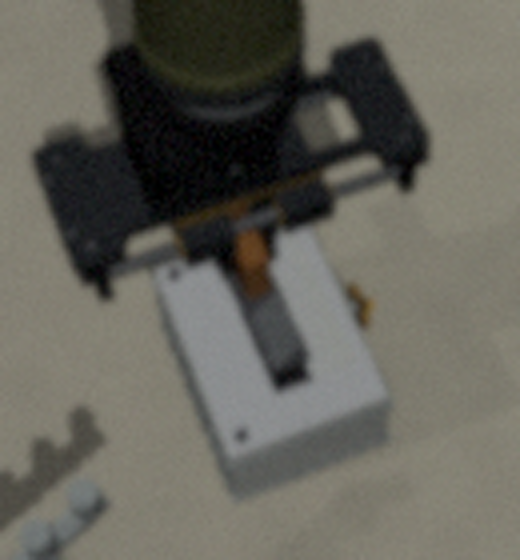

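The blade lies over the slot with its front end near (290,375) of the crop. It is well aligned and there is no contact yet, so I keep lowering.

```bash

python3 -m inch '{"dp":[[0,0,0.001],[0,0,0.001],[0,0,0]],"turn":[0,0,0]}'
python3 -m inch '{"dp":[[0,0,0.001],[0,0,0]],"turn":[0,0]}'
```

```text
time_s: 10.58
tool_pos: [0.5161, -0.0823, 0.0998]
tool_rot: [180.0, -0.0, 69.8]
force: [-1.4, 0.7, 0.2]
grip_width: 0.0154
time_s: 10.82
tool_pos: [0.5162, -0.0823, 0.099]
tool_rot: [180.0, -0.0, 69.8]
force: [-2.2, -0.6, 3.6]
grip_width: 0.0156
```

```bash

python3 -m inch '{"dp":[[0,0,0.001],[0,0,0]],"turn":[0,0]}'
python3 -m inch '{"dp":[[0,0,0.001],[0,0,0]],"turn":[0,0]}'
```

```text
time_s: 11.08
tool_pos: [0.5166, -0.0824, 0.0984]
tool_rot: [179.9, -0.0, 69.8]
force: [-2.5, -0.2, 7.7]
grip_width: 0.0156
time_s: 11.32
tool_pos: [0.5172, -0.0826, 0.0979]
tool_rot: [179.9, -0.0, 69.8]
force: [-3.1, -0.2, 8.7]
grip_width: 0.0157
```

Contact starts at TCP z of about 0.100, so the drum stands about 17 mm above the lid. The pressure is now about 10.5 N. I start the first stroke along tool +y, in a short piece.

```bash

python3 -m inch '{"dp":[[0,0.003,0],[0,0.004,0],[0,0.004,0]],"turn":[0,0,0]}'
python3 -m inch '{"dp":[[0,0.004,0],[0,0.004,0],[0,0.004,0]],"turn":[0,0,0]}'
```

```text
time_s: 11.7
tool_pos: [0.5268, -0.0862, 0.0978]
tool_rot: [180.0, -0.0, 69.8]
force: [-5.1, 0.1, 9.8]
grip_width: 0.0156
time_s: 12.08
tool_pos: [0.538, -0.0903, 0.0979]
tool_rot: [180.0, -0.0, 69.8]
force: [-4.9, 0.6, 11.5]
grip_width: 0.0156
```

```bash

python3 -m inch '{"dp":[[0,0.005,-0.0005],[0,0.005,-0.0003],[0,0.005,0]],"turn":[0,0,0]}'
python3 -m inch '{"dp":[[0,0.005,0],[0,0.005,0],[0,0.005,0]],"turn":[0,0,0]}'
```

```text
time_s: 12.45
tool_pos: [0.5513, -0.0953, 0.0982]
tool_rot: [-179.9, -0.0, 69.8]
force: [-5.5, 1.2, 9.5]
grip_width: 0.0156
time_s: 12.82
tool_pos: [0.5652, -0.1004, 0.0981]
tool_rot: [-179.9, -0.0, 69.8]
force: [-5.3, 2.1, 9.5]
grip_width: 0.0158
```

```bash

python3 -m inch '{"dp":[[0,0.005,0],[0,0.005,0],[0,0.005,0],[0,0.005,0]],"turn":[0,0,0,0]}'
python3 -m inch '{"dp":[[0,0,-0.004],[0,0,-0.006],[0,0,0]],"turn":[0,0,0]}'
python3 - <<'E'
from h import *
delta(.5153,-.0814,.108,69.8)
cv2.imwrite("pics/s4.png",cv2.resize(vision.read_camera("scene")[130:270,170:300],None,fx=4,fy=4,interpolation=cv2.INTER_CUBIC))
cv2.imwrite("pics/t4.png",cv2.resize(vision.read_camera("top")[130:240,230:330],None,fx=5,fy=5,interpolation=cv2.INTER_CUBIC))
cv2.imwrite("pics/w4.png",vision.read_camera("wrist"))
E
```

```text
time_s: 13.32
tool_pos: [0.5836, -0.1072, 0.0979]
tool_rot: [-179.8, -0.0, 69.8]
force: [-6.0, 0.5, 8.1]
grip_width: 0.0157
time_s: 13.7
tool_pos: [0.5848, -0.1075, 0.1075]
tool_rot: [179.9, -0.0, 69.8]
force: [-0.5, 0.4, -1.4]
grip_width: 0.0153
t 13.7 pos [ 0.5848 -0.1075  0.1075] rot [ 1.7995e+02 -1.0000e-02  6.9780e+01] F [-0.51  0.42 -1.39] w 0.0153 q [-18.  18.  31. 100. -10.  65.  86.]
need dp [ 0.0005 -0.0743 -0.0005] turn -0.02
```

View pics/s4.png

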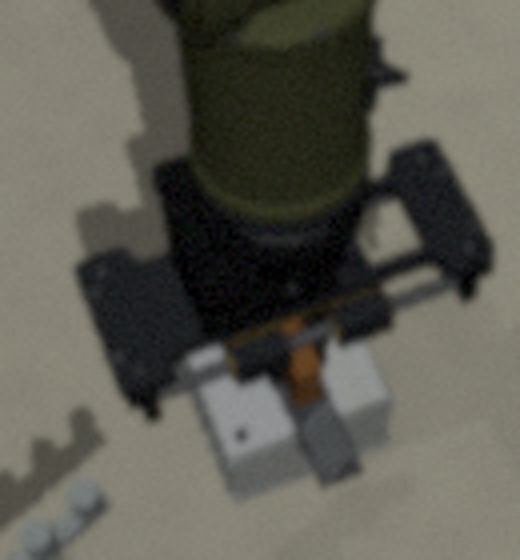

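View pics/w4.png

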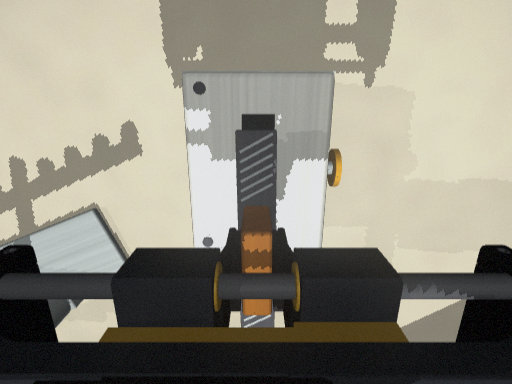

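The file is off the drum (Fz is back to the tare of -1.4 to -1.9 N). The blade sits straight in the jaws, and the pointer boss at (335,167) shows no upward hand, so the drum is past a quarter turn. I return raised, then start stroke 2.

```bash

python3 -m inch '{"dp":[[0,0,-0.006],[0,-0.025,0],[0,-0.026,0],[0,-0.023,0],[0,0,0.006],[0,0,0.004],[0,0,0],[0,0,0]],"turn":[0,0,0,0,0,0,0,0]}'
python3 - <<'E'
from h import *
delta(.5153,-.0814,.0975,69.8)
E
```

```text
time_s: 14.85
tool_pos: [0.5156, -0.0823, 0.1033]
tool_rot: [180.0, 0.0, 69.8]
force: [-0.9, 0.3, -1.2]
grip_width: 0.0158
t 14.85 pos [ 0.5156 -0.0823  0.1033] rot [1.7999e+02 3.0000e-02 6.9750e+01] F [-0.9   0.26 -1.18] w 0.0158 q [-23.   9.  31. 111.  -5.  62.  80.]
need dp [ 0.0008 -0.0006  0.0058] turn -0.05
```

```bash

python3 -m inch '{"dp":[[0,0,0.002],[0,0,0.002],[0,0,0.001],[0,0,0.001],[0,0,0.0008],[0,0,0]],"turn":[0,0,0,0,0,0]}'

```

```text
time_s: 15.6
tool_pos: [0.5161, -0.0823, 0.0981]
tool_rot: [179.9, -0.1, 69.8]
force: [-2.7, 0.1, 8.5]
grip_width: 0.0157
```

```bash

python3 -m inch '{"dp":[[0,0.004,0],[0,0.005,0],[0,0.005,-0.0003],[0,0.005,-0.0003],[0,0.005,-0.0002],[0,0.005,0]],"turn":[0,0,0,0,0,0]}'
python3 -m inch '{"dp":[[0,0.005,0],[0,0.005,0],[0,0.005,0],[0,0.005,0]],"turn":[0,0,0,0]}'

```

```text
time_s: 16.35
tool_pos: [0.5419, -0.0918, 0.0983]
tool_rot: [-179.9, -0.0, 69.8]
force: [-4.7, 0.6, 8.6]
grip_width: 0.0156
time_s: 16.85
tool_pos: [0.5604, -0.0987, 0.0983]
tool_rot: [-179.9, -0.0, 69.8]
force: [-4.2, 1.0, 8.6]
grip_width: 0.0157
```

```bash

python3 -m inch '{"dp":[[0,0.005,0],[0,0.005,0],[0,0.005,0],[0,0.005,0],[0,0.004,0]],"turn":[0,0,0,0,0]}'
python3 -m inch '{"dp":[[0,0,-0.004],[0,0,-0.006],[0,0,-0.006],[0,0,0]],"turn":[0,0,0,0]}'
python3 - <<'E'
from h import *
delta(.5153,-.0814,.108,69.8)
cv2.imwrite("pics/s5.png",cv2.resize(vision.read_camera("scene")[130:270,170:300],None,fx=4,fy=4,interpolation=cv2.INTER_CUBIC))
cv2.imwrite("pics/t5.png",cv2.resize(vision.read_camera("top")[130:240,230:330],None,fx=5,fy=5,interpolation=cv2.INTER_CUBIC))
cv2.imwrite("pics/w5.png",vision.read_camera("wrist"))
E
```

```text
time_s: 17.48
tool_pos: [0.5828, -0.107, 0.0982]
tool_rot: [-179.9, -0.0, 69.8]
force: [-4.0, 0.7, 7.5]
grip_width: 0.0153
time_s: 17.98
tool_pos: [0.5841, -0.1072, 0.114]
tool_rot: [179.9, -0.0, 69.8]
force: [0.6, -0.5, -2.4]
grip_width: 0.0153
t 17.98 pos [ 0.5841 -0.1072  0.114 ] rot [ 1.7993e+02 -3.0000e-02  6.9780e+01] F [ 0.61 -0.54 -2.37] w 0.0153 q [-19.  17.  32. 100. -10.  65.  86.]
need dp [ 0.0004 -0.0735  0.0059] turn -0.02
```

View pics/w5.png

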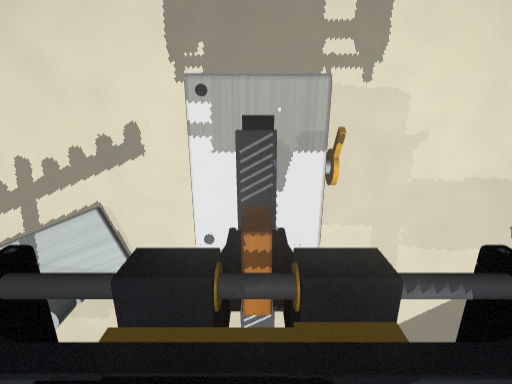

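View pics/t5.png

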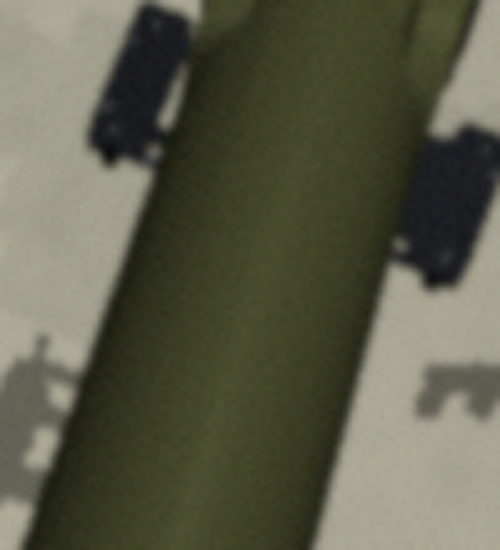

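The pointer now points backward, with its boss at (331,167) and its tip at (342,128). I'll measure its angle on the plane of the pointer.

```bash
cat >> h.py <<'E'
BX=np.array([.551,-.0945,0]);A=np.radians(-20.2);FX=np.array([np.cos(A),np.sin(A),0]);FY=np.array([-np.sin(A),np.cos(A),0])
def inbox(cal,u,v,yb):
    K,P=cal["K"],cal["pose"];d=P[:3,:3]@np.linalg.solve(K,[u,v,1.]);o=P[:3,3]
    s=(yb-(o-BX)@FY)/(d@FY);p=o+d*s-BX
    return p@FX,p[2]
E
python3 - <<'E'
from h import *
c=vision.get_calibration("wrist")
for yb in(.053,.057,.061):
    b=inbox(c,331,167,yb);t=inbox(c,342,128,yb)
    print(yb,b,t,"turn",np.degrees(np.arctan2(t[0]-0,t[1]-.057))%360/57.3)
for a in(4.4,4.7,5,5.3,5.6):
  for L in (.025,.03): print(a,L,proj(c,BX+FX*L*np.sin(a)+FY*.057+np.array([0,0,.057+L*np.cos(a)])).round(1))
print(proj(c,BX+FY*.057+np.array([0,0,.057])))
E
```

```text
0.053 (np.float64(-0.003814807652026242), np.float64(0.07000879944962515)) (np.float64(-0.033140107329279675), np.float64(0.08902077458583588)) turn 5.480207167034283
0.057 (np.float64(-0.0004213859262890432), np.float64(0.05474693490129742)) (np.float64(-0.031921034020531244), np.float64(0.07516856854044635)) turn 5.229447356074851
0.061 (np.float64(0.00297203579944805), np.float64(0.03948507035296975)) (np.float64(-0.030701960711782925), np.float64(0.061316362495056814)) turn 4.851705314261328
4.4 0.025 [331.6 135.8]
4.4 0.03 [331.6 129.3]
4.7 0.025 [334.2 135.3]
4.7 0.03 [334.7 128.4]
5 0.025 [336.7 137.9]
5 0.03 [337.8 131.3]
5.3 0.025 [338.9 143.6]
5.3 0.03 [340.5 138.1]
5.6 0.025 [340.4 152. ]
5.6 0.03 [342.4 148.3]
[331.6724753  168.17206536]
```

The pointer is at about 5.1 ± 0.3 rad, so it is not certainly at the stop. I make a third full stroke.

```bash

python3 -m inch '{"dp":[[0,-0.025,0],[0,-0.026,0],[0,-0.02,0],[0,0,0.006],[0,0,0.0045],[0,0,0],[0,0,0]],"turn":[0,0,0,0,0,0,0]}'
python3 -m inch '{"dp":[[0,0,0.002],[0,0,0.002],[0,0,0.001],[0,0,0.001],[0,0,0.0005],[0,0,0]],"turn":[0,0,0,0,0,0]}'

```

```text
time_s: 19.0
tool_pos: [0.5174, -0.083, 0.1027]
tool_rot: [180.0, 0.0, 69.8]
force: [0.1, -0.4, -0.5]
grip_width: 0.0155
time_s: 19.75
tool_pos: [0.5181, -0.083, 0.098]
tool_rot: [179.9, -0.1, 69.8]
force: [-2.8, 0.0, 8.6]
grip_width: 0.0156
```

```bash

python3 -m inch '{"dp":[[0,0.004,0],[0,0.005,0],[0,0.005,-0.0003],[0,0.005,-0.0003],[0,0.005,-0.0002],[0,0.005,0]],"turn":[0,0,0,0,0,0]}'
python3 -m inch '{"dp":[[0,0.005,0],[0,0.005,0],[0,0.005,0],[0,0.005,0]],"turn":[0,0,0,0]}'

```

```text
time_s: 20.5
tool_pos: [0.5432, -0.0917, 0.0981]
tool_rot: [-179.8, -0.1, 69.8]
force: [-6.6, 2.7, 10.3]
grip_width: 0.0155
time_s: 21.0
tool_pos: [0.5618, -0.0985, 0.098]
tool_rot: [-179.8, -0.1, 69.8]
force: [-6.0, 1.7, 9.5]
grip_width: 0.0156
```

```bash

python3 -m inch '{"dp":[[0,0.005,0],[0,0.005,0],[0,0.005,0],[0,0.005,0]],"turn":[0,0,0,0]}'
python3 -m inch '{"dp":[[0,0,-0.004],[0,0,-0.006],[0,0,-0.006],[0,0,0]],"turn":[0,0,0,0]}'
python3 - <<'E'
from h import *
delta(.5153,-.0814,.108,69.8)
im=vision.read_camera("wrist");c=vision.get_calibration("wrist")
cv2.imwrite("pics/w6.png",cv2.resize(im[60:270,150:400],None,fx=3,fy=2.8,interpolation=cv2.INTER_CUBIC))
for yb in(.055,.057,.059):
  for a in(4.7,5,5.3,5.6): print(yb,a,[proj(c,BX+FX*L*np.sin(a)+FY*yb+np.array([0,0,.057+L*np.cos(a)])).round(1) for L in (0,.035)])
E
```

```text
time_s: 21.5
tool_pos: [0.5805, -0.1055, 0.0979]
tool_rot: [-179.8, -0.1, 69.8]
force: [-5.8, 2.2, 8.2]
grip_width: 0.0156
time_s: 22.0
tool_pos: [0.5822, -0.1066, 0.1138]
tool_rot: [179.9, -0.0, 69.8]
force: [-0.3, -0.1, -1.0]
grip_width: 0.0158
t 22.0 pos [ 0.5822 -0.1066  0.1138] rot [ 1.7993e+02 -3.0000e-02  6.9770e+01] F [-0.33 -0.12 -1.04] w 0.0158 q [-19.  17.  32. 100. -10.  65.  86.]
need dp [ 0.0005 -0.0715  0.0057] turn -0.03
0.055 4.7 [array([328.8, 170.2]), array([332.3, 123.7])]
0.055 5 [array([328.8, 170.2]), array([335.8, 126.9])]
0.055 5.3 [array([328.8, 170.2]), array([338.9, 134.8])]
0.055 5.6 [array([328.8, 170.2]), array([341.1, 146.9])]
0.057 4.7 [array([331.4, 170.2]), array([335. , 123.7])]
0.057 5 [array([331.4, 170.2]), array([338.6, 126.9])]
0.057 5.3 [array([331.4, 170.2]), array([341.8, 134.8])]
0.057 5.6 [array([331.4, 170.2]), array([344.2, 146.9])]
0.059 4.7 [array([334. , 170.2]), array([337.7, 123.7])]
0.059 5 [array([334. , 170.2]), array([341.5, 126.9])]
0.059 5.3 [array([334. , 170.2]), array([344.8, 134.8])]
0.059 5.6 [array([334. , 170.2]), array([347.2, 146.9])]
```

View pics/w6.png

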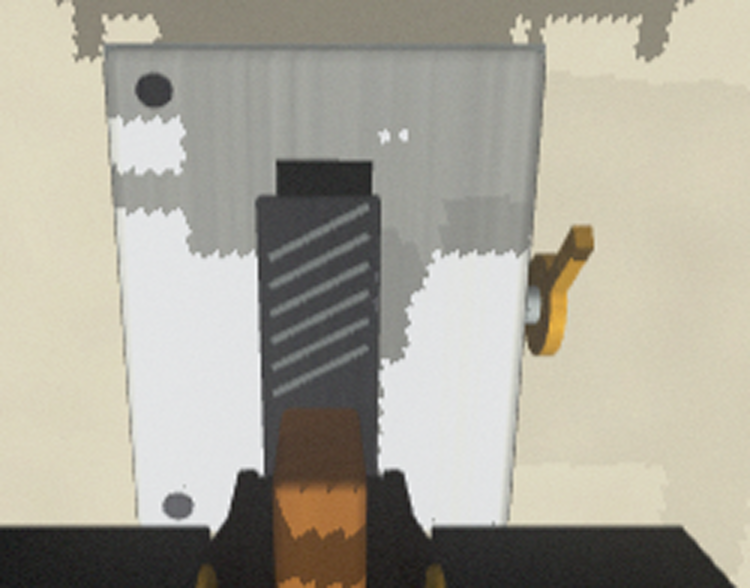

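Third stroke: the tangential force rose to about 7 N (4.5 N before), and the pointer tip moved to about (345,141). That fits a drum at its stop. I'll lift away and check with clear views before laying the file down.

```bash

python3 -m inch '{"dp":[[0,0,-0.03],[0,0,-0.02],[0.048,-0.031,0],[0.048,-0.031,0],[0.048,-0.031,0],[0.048,-0.031,0],[0.048,-0.031,0],[0,0,0]],"turn":[0,0,0,0,0,0,0,0]}'
python3 - <<'E'
from h import *
delta(.52,.17,.013,69.8)
im=vision.read_camera("scene");c=vision.get_calibration("scene")
cv2.imwrite("pics/s7.png",cv2.resize(im[170:260,190:290],None,fx=6,fy=6,interpolation=cv2.INTER_CUBIC))
im=vision.read_camera("top");ct=vision.get_calibration("top")
cv2.imwrite("pics/t7.png",cv2.resize(im[140:230,230:330],None,fx=6,fy=6,interpolation=cv2.INTER_CUBIC))
for a in(4.7,5,5.3,5.6): print(a,[((proj(c,BX+FX*L*np.sin(a)+FY*.058+np.array([0,0,.057+L*np.cos(a)]))-(190,170))*6).round(0) for L in (0,.04)],[((proj(ct,BX+FX*L*np.sin(a)+FY*.058+np.array([0,0,.057+L*np.cos(a)]))-(230,140))*6).round(0) for L in (0,.04)])
E
```

```text
time_s: 23.05
tool_pos: [0.5173, 0.1789, 0.1632]
tool_rot: [-179.9, -0.1, 70.3]
force: [-0.0, -1.2, -1.0]
grip_width: 0.0157
t 23.05 pos [0.5173 0.1789 0.1632] rot [-1.7991e+02 -1.3000e-01  7.0340e+01] F [-0.02 -1.16 -0.96] w 0.0157 q [-41.   8.  21. 103.  -3.  69.  51.]
need dp [-0.0078  0.0058  0.1502] turn 0.54
4.7 [array([418., 220.]), array([379., 139.])] [array([179., 221.]), array([146., 302.])]
5 [array([418., 220.]), array([381., 128.])] [array([179., 221.]), array([147., 294.])]
5.3 [array([418., 220.]), array([386., 125.])] [array([179., 221.]), array([151., 280.])]
5.6 [array([418., 220.]), array([394., 130.])] [array([179., 221.]), array([158., 259.])]
```

View pics/s7.png

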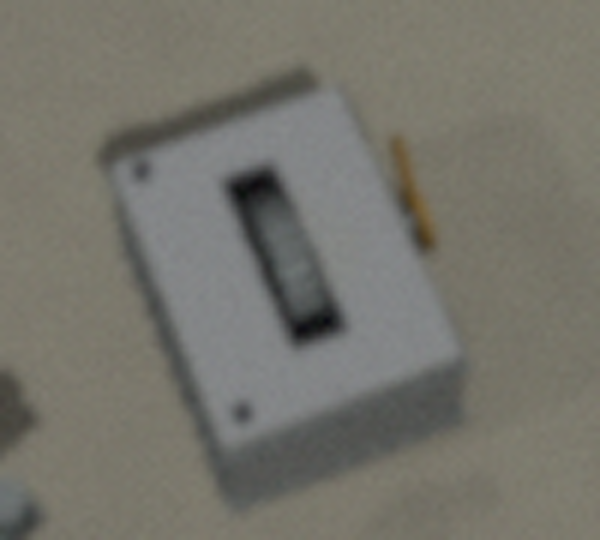

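View pics/t7.png

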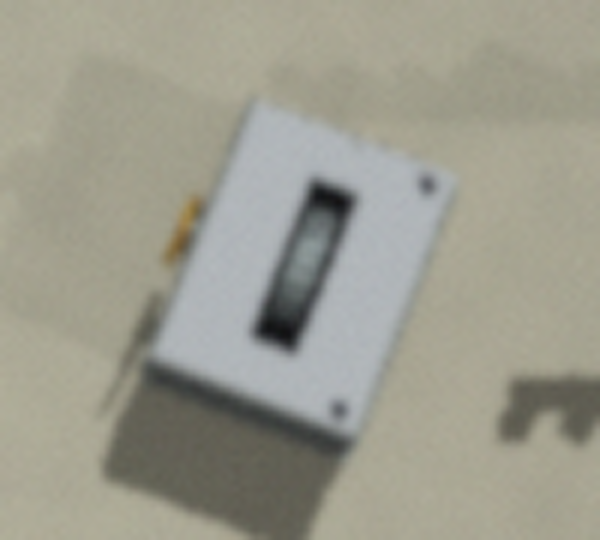

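Both clear views fit the stop. The pointer tip is at crop (398,136) in scene and (170,260) in top, against predictions for 5.6 rad of (394,130) and (158,259). Now I lay the file down.

```bash

python3 -m inch '{"dp":[[0,0,0.03],[0,0,0.04],[0,0,0.035],[0,0,0.025],[0,0,0.012],[0,0,0],[0,0,0]],"turn":[0,0,0,0,0,0,0]}'
python3 -m inch '{"dp":[[0,0,0.003],[0,0,0.002],[0,0,0],[0,0,0]],"turn":[0,0,0,0]}'
```

```text
time_s: 24.02
tool_pos: [0.5205, 0.1722, 0.0224]
tool_rot: [179.9, -0.1, 69.7]
force: [0.3, -0.4, -1.5]
grip_width: 0.0159
time_s: 24.52
tool_pos: [0.5193, 0.1724, 0.0162]
tool_rot: [180.0, -0.0, 69.8]
force: [-0.1, 0.4, -1.5]
grip_width: 0.0157
```

```bash

python3 -m inch '{"dp":[[0,0,0.001],[0,0,0.001],[0,0,0.0005],[0,0,0],[0,0,0]],"turn":[0,0,0,0,0]}'
```

```text
time_s: 25.15
tool_pos: [0.5193, 0.1723, 0.0137]
tool_rot: [180.0, -0.0, 69.8]
force: [-0.8, -0.5, -1.8]
grip_width: 0.0156
```

```bash

python3 -m inch '{"dp":[[0,0,0.001],[0,0,0],[0,0,0]],"turn":[0,0,0]}'
python3 -m inch '{"dp":[[0,0,0.0005],[0,0,0],[0,0,0]],"turn":[0,0,0]}'
```

```text
time_s: 25.52
tool_pos: [0.5193, 0.1723, 0.0127]
tool_rot: [-180.0, -0.0, 69.8]
force: [-0.5, 0.2, -1.7]
grip_width: 0.0159
time_s: 25.9
tool_pos: [0.5193, 0.1723, 0.0125]
tool_rot: [-180.0, -0.0, 69.8]
force: [-2.7, -0.7, 3.3]
grip_width: 0.0156
```

Touchdown (Fz +3.3 N). I open the gripper and retreat upward.

```bash

python3 -m inch '{"dp":[[0,0,0],[0,0,0],[0,0,0],[0,0,0],[0,0,0],[0,0,0]],"turn":[0,0,0,0,0,0]}' -1
python3 -m inch '{"dp":[[0,0,-0.01],[0,0,-0.03],[0,0,-0.04],[0,0,-0.05],[0,0,-0.04],[0,0,0],[0,0,0]],"turn":[0,0,0,0,0,0,0]}'
python3 - <<'E'
from h import *
delta(.52,.17,.013,69.8)
cv2.imwrite("pics/s8.png",vision.read_camera("scene"))
cv2.imwrite("pics/w8.png",vision.read_camera("wrist"))
E
```

```text
time_s: 26.65
tool_pos: [0.5193, 0.1723, 0.0122]
tool_rot: [180.0, -0.0, 69.8]
force: [-0.2, 0.0, 1.0]
grip_width: 0.0674
time_s: 27.52
tool_pos: [0.5189, 0.1722, 0.1821]
tool_rot: [-180.0, -0.0, 69.8]
force: [-0.1, -0.0, -0.0]
grip_width: 0.0873
t 27.52 pos [0.5189 0.1722 0.1821] rot [-1.7999e+02 -1.0000e-02  6.9770e+01] F [-0.07 -0.03 -0.01] w 0.0873 q [-41.   7.  22. 102.  -3.  71.  51.]
need dp [-0.0017  0.0018  0.1691] turn -0.03
```

View pics/s8.png

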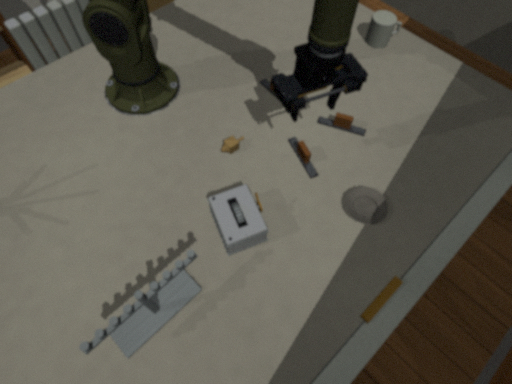

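View pics/w8.png

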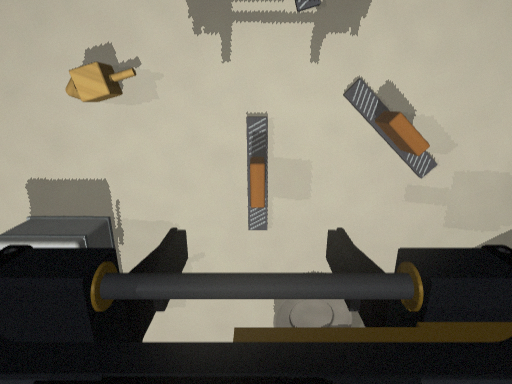

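The file lies flat and free at (303,157) in the scene view. The menorah, dreidel, saucer and the other files are where they were, and the gripper is clear. I hand in.

```bash
python3 - <<'E'
from cell import env
print(env.sign_off())
E
```

```text
the job is handed in; nothing more can be done
None
```

I wound the music box with the rightmost of the three files, using three forward strokes. I lifted the file clear after each stroke, then laid it flat on the sill and let go. The job was handed in at about 27.5 s; no verdict was reported.

- **Drum height and pressure:** By touch, the drum stands about 17 mm above the lid. My readings during the strokes, corrected for the file's weight, were about 9–13.5 N. These were taken at intervals, so short peaks between them were not seen.
- **Drum at its stop:** In the third stroke the tangential force rose to about 7 N, from about 4.5–5.5 N before. In two clear views the pointer matches about 5.6 rad. After stroke 2 I put it at about 5.1 rad from one view; a later comparison suggested about 5.3, so I made the third stroke to be sure.
- **File and surroundings:** The file lies flat at about (0.52, 0.17), with the gripper open, well above it and reading no force. The menorah, dreidel and saucer look unmoved by eye; I did not measure them.

No check failed.

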